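Clip the instrument's covers into their transport frames

ROBOT

A 6-joint arm with a two-finger parallel gripper is mounted at the origin on the work surface. World frame = base frame: x ahead of the robot, y to its left, z up, the work surface at z = 0. Lengths are in m, angles in rad, forces in N, time in s.
With the tool pointing down it reaches from about 0.35 to 0.775 m from the base axis. Payload 5.5 kg.
Tool frame: the origin (TCP) lies between the finger pads; the fingertips stand 22 mm ahead of it and the grasp point (between the pads) lies 3 mm ahead of it; z points along the fingers, y is the line along which they close (so a half turn about z gives the same grasp; the last joint's range is limited). The gripper opens to 85 mm and grips with 20 to 120 N. Pads are 22 mm wide; open, the fingers measure 114 mm over their backs; the gripper's body (76 mm by 85 mm) begins 54 mm behind the grasp point. The pads swing forward as they close: fully open they stand 13 mm farther back than shut.
Start: joints at [1.101, 0.313, 0.046, 1.304, 0, 1.431], TCP at [0.186, 0.544, 0.253] pointing down, gripper open.
Joint ranges: [-2.76, 2.76], [-0.86, 1.69], [-1.03, 1.26], [-2.2, 2.34], [-1.47, 1.5], [-3.14, 3.14]. Speed limits (rad/s): [2.57, 2.57, 3.14, 3.14, 3.14, 3.14].

INTERFACE

Orientations are given as a unit quaternion [w, x, y, z].
In Python, from workcell import env gives the robot as it stands.
- The arm moves only by the tool drive_effector, called after "Call:" by a JSON object that holds its "op" and its "data", one argument or row to a line. Schema: {"type":"object","properties":{"plan":{"type":"object","properties":{"rows":{"type":"array","items":{"type":"array","items":{"type":"number"},"minItems":6,"maxItems":6},"minItems":1,"maxItems":8}},"additionalProperties":false,"required":["rows"]},"aperture":{"type":"number"},"grip_n":{"type":"number"},"only":{"type":"string"},"quiet":{"type":"boolean"},"lines":{"type":"string"}},"required":["plan"],"additionalProperties":false}. plan is an object whose key "rows" holds a list of rows, 1 to 8 of them, each of 6 numbers: dx, dy, dz in mm, then a rotation vector rx, ry, rz in rad; each row is the pose to reach, as a shift and turn from the pose commanded when the call began, along the tool's axes at that moment; what a row does not reach only later rows make up. A row lasts 1/8 s, in which the tool goes at most 0.0625 m and 0.188 rad, less where a joint would pass 70% of its speed; a pose out of reach is approached as far as the arm can. aperture is the finger opening in m, set as the call begins (left out keeps the last). The fingers move at their own pace and stop on an object; grip_n is the grip in N (left out, the last holds). Time passes only in rows, so rows that do not move let the fingers close. The tool returns the time, the measured TCP pose, the force, the opening and the grip force at its end. only (a regular expression) keeps the lines of the reply that match it, lines (a string "A,B") keeps lines A to B, and quiet returns only ok. Input that does not fit is refused with a message, and nothing moves.
- env.get_state(): the state, without advancing time (a new reading comes with each control period).
- env.read_camera(name): name is "side" or "top"; returns a dict with "image" (480x640x3 uint8, red, green, blue), "K" (3x3 intrinsics, pixels), "D" ([k1, k2, p1, p2, k3] as OpenCV has them; the pictures are not rectified), "R" (3x3) and "t" (3): a world point X has camera coordinates R X + t. Camera axes: x right, y down, z forward; pixel columns grow to the right and rows downward; lengths in m; the calibration is good to about 2 mm. A picture is of the moment at which its call begins. There is no depth.
- env.hand_in(): hands the job in; it is judged then, once.
The state is a dict: "clock": time; "joint_pos": joint angles; "qvel": joint speeds; "tau": joint torques, N m; "tcp_pos": TCP position; "orientation": TCP orientation; "wrist_force": force on the tool from outside, world axes, zero at the start; "ft_torque": the same for the moment, N m; "finger_gap": finger opening in m; "grip_force": force on a finger pad.
Only numpy, scipy, OpenCV 4.12 (cv2) and the standard library are available. Lean on these libraries where they do the work, as an engineer would, in place of code of your own. Each camera call takes 0.05 s, during which the arm holds its last target. There are 200 camera calls.

TASK

The optical instrument is being packed for a move: take its three rectangular covers with pulls, one after another, and press each down into the clip frame of its own size until it lies fully home, flat on the frame's floor under the spring clips at both ends. Leave the round cap and the plain plate without a pull where they lie.

Things in the scene. Friction and masses are not known exactly. Their poses are not given: they have to be found in the camera images.
- cover_small: Loose small cover lying flat: bare aluminium plate 52 mm long (x) by 50 wide (y), 6 thick, about 120 g, with a central black bar pull along x: 34 mm long, 12 wide (y), its rail 26 to 40 mm above the underside; grip it across y. Origin: centre of the underside, z up. Looks the same turned half round.
- cover_medium: Loose medium cover lying flat: bare aluminium plate 74 mm long (x) by 50 wide (y), 6 thick, about 120 g, with a central black bar pull along x: 34 mm long, 12 wide (y), its rail 26 to 40 mm above the underside; grip it across y. Origin: centre of the underside, z up. Looks the same turned half round.
- cover_large: Loose large cover lying flat: bare aluminium plate 96 mm long (x) by 50 wide (y), 6 thick, about 120 g, with a central black bar pull along x: 34 mm long, 12 wide (y), its rail 26 to 40 mm above the underside; grip it across y. Origin: centre of the underside, z up. Looks the same turned half round.
- frame_small: Fixed grey frame 104 x 76 mm, bay 52 (x) by 50 (y), floor 8 mm above its origin (underside centre, z up). At each x end a steel spring clip with blue housing: nose 3 mm over the cover's end, 16-18 mm up, lead-in leaning out to 38 mm high, 36 mm from centre; gives 6 mm. A cover pushed straight down (5-15 N) passes both and rests on the floor. Sloping y guides, 16 mm high, leave 3 mm play a side.
- frame_medium: Fixed grey frame 126 x 76 mm, bay 74 (x) by 50 (y), floor 8 mm above its origin (underside centre, z up). At each x end a steel spring clip with blue housing: nose 3 mm over the cover's end, 16-18 mm up, lead-in leaning out to 38 mm high, 47 mm from centre; gives 6 mm. A cover pushed straight down (5-15 N) passes both and rests on the floor. Sloping y guides, 16 mm high, leave 3 mm play a side.
- frame_large: Fixed grey frame 148 x 76 mm, bay 96 (x) by 50 (y), floor 8 mm above its origin (underside centre, z up). At each x end a steel spring clip with blue housing: nose 3 mm over the cover's end, 16-18 mm up, lead-in leaning out to 38 mm high, 58 mm from centre; gives 6 mm. A cover pushed straight down (5-15 N) passes both and rests on the floor. Sloping y guides, 16 mm high, leave 3 mm play a side.
- round_cap: Loose round aluminium cap, 60 mm across, 6 mm thick, with the same black bar pull (top 40 mm); not to be moved. Origin: centre of the underside.
- plain_plate: Loose plain aluminium plate 74 by 50 by 6 mm without a pull; not to be moved. Origin: centre of the underside.

How it is judged:
At the end, for the whole second after the job is handed in: Each of the three covers lies in the frame of its own size: centre within 8 mm of the frame's centre seen from above, underside 5 to 11 mm above the frame's underside (8 mm when home), long axes parallel within 0.17 rad, level within 0.08 rad, at rest (horizontal distance between cover_small and frame_small below 0.008 m and z of cover_small in the frame of frame_small between 0.005 and 0.011 m and angle between the x axis of cover_small and the x axis of frame_small, either way round below 0.17 rad and angle between each of cover_small, cover_medium, cover_large's own z axis and vertical below 0.08 rad and linear speed of each of cover_small, cover_medium, cover_large below 0.02 m/s and horizontal distance between cover_medium and frame_medium below 0.008 m and z of cover_medium in the frame of frame_medium between 0.005 and 0.011 m and angle between the x axis of cover_medium and the x axis of frame_medium, either way round below 0.17 rad and horizontal distance between cover_large and frame_large below 0.008 m and z of cover_large in the frame of frame_large between 0.005 and 0.011 m and angle between the x axis of cover_large and the x axis of frame_large, either way round below 0.17 rad); the robot touches nothing.
It fails at once if the round cap is moved more than 30 mm (distance of round_cap from where it was at the start of the episode above 0.03 m).
It fails at once if the plain plate is moved more than 30 mm (distance of plain_plate from where it was at the start of the episode above 0.03 m).
It also fails if it takes over 88 s, if anything falls off the work surface, if the arm or the gripper's body presses on something with over 40 N, if the wrist force passes 120 N, or if a joint passes its speed limit or range.

## Working session

There is one attempt and no reset: what is moved stays moved. The work goes in short steps, Python scripts to look and compute and a tool call to move; the robot and the scene stay as the last step left them, time stands still between calls to the robot, and variables do not carry over. Pictures are saved under pics/ and viewed, at most 14 in all, crops included, and the job is handed in when it is done.

```bash
ls; mkdir -p pics
```

Run:
```python
from workcell import env
import cv2,pickle
for n in("top","side"):
    c=env.read_camera(n); pickle.dump(c,open(f'pics/{n}0.pkl','wb')); cv2.imwrite(f'pics/{n}0.png',c["image"][:,:,::-1]); print(n,c["K"],c["D"],c["R"],c["t"])
print(env.get_state())
```

```text
pics
workcell.py
top [[505.95098624   0.         332.77024103]
 [  0.         505.95098624 239.46429825]
 [  0.           0.           1.        ]] [-0.01264751  0.          0.          0.          0.        ] [[-0.01700027 -0.99984547  0.00447435]
 [-0.98669377  0.01605262 -0.16179528]
 [ 0.16169845 -0.00716537 -0.9868142 ]] [0.0153667  0.54805957 0.94726918]
side [[476.56890849   0.         319.49789779]
 [  0.         476.56890849 238.70003699]
 [  0.           0.           1.        ]] [-0.0804738  0.         0.         0.         0.       ] [[-0.83557532 -0.54934297  0.00601646]
 [-0.35842569  0.53681659 -0.7637794 ]
 [ 0.41634711 -0.64035167 -0.64544932]] [0.45885404 0.23901482 0.61779682]
{'clock': 0.1, 'joint_pos': array([1.10141306e+00, 3.13936914e-01, 4.50883156e-02, 1.30359691e+00,
       6.15138852e-06, 1.43121048e+00]), 'qvel': array([ 0.00024754, -0.0009412 ,  0.00261607, -0.00056262, -0.00173073,
        0.00075873]), 'tau': array([ 3.97149284e-03, -4.81729531e+01,  2.99241775e+01,  1.28428568e-02,
       -1.25929146e-04, -2.80378259e-05]), 'tcp_pos': array([0.18602262, 0.5436342 , 0.25248966]), 'orientation': array([-2.50148264e-04,  1.64152362e-01,  9.86434652e-01, -7.85740468e-04]), 'wrist_force': array([ 0.58097701, -0.1216059 , -0.14177499]), 'ft_torque': array([0.0343048 , 0.0338306 , 0.00906622]), 'grip_force': 0.0, 'finger_gap': 0.08517722113741273}
```

View pics/top0.png

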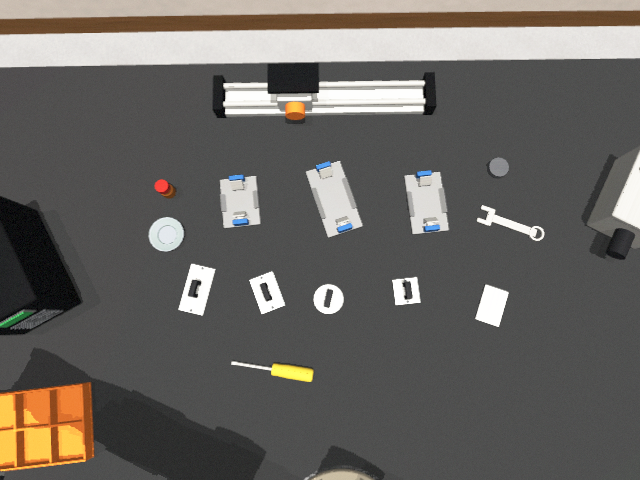

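View pics/side0.png

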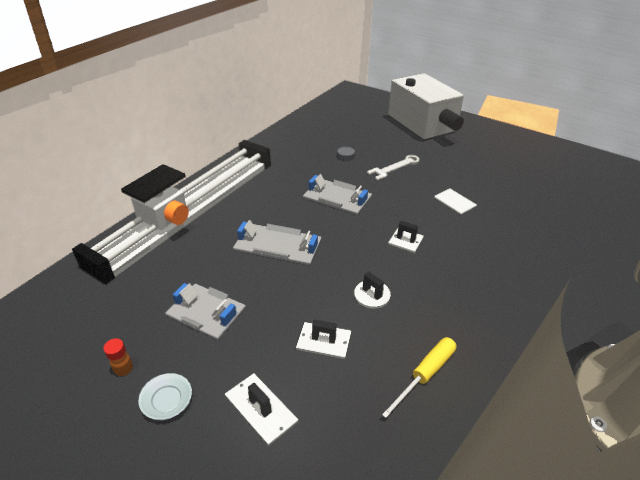

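The top view shows covers: large (197,290), medium (267,292), small (406,291), with the cap at (328,299) and the plain plate at (492,306). The frames are small (240,202), large (333,199) and medium (427,202). The side view agrees.

Create h.py:
```python
import cv2,numpy as np,pickle
def ray(c,px,z):
    p=cv2.undistortPoints(np.float64(px).reshape(-1,1,2),c["K"],c["D"])[:,0]
    R,t=c["R"],c["t"]; C=-R.T@t
    d=np.c_[p,np.ones(len(p))]@R
    return C+d*((z-C[2])/d[:,2])[:,None]
def rect(c,mask,z):
    k=max(cv2.findContours(mask,cv2.RETR_EXTERNAL,cv2.CHAIN_APPROX_NONE)[0],key=cv2.contourArea)
    w=ray(c,k[:,0,:],z)[:,:2]
    (cx,cy),(a,b),th=cv2.minAreaRect((w*1000).astype(np.float32))
    if a<b:a,b,th=b,a,th+90
    th=(th+90)%180-90
    return np.round([cx,cy,a,b,th],1)
```

Run:
```python
from h import *
c=pickle.load(open('pics/top0.pkl','rb')); s=pickle.load(open('pics/side0.pkl','rb'))
def masks(im):
    h=cv2.cvtColor(im,cv2.COLOR_RGB2HSV); H,S,V=cv2.split(h)
    return {'white':((V>215)&(S<40)),'grey':((V>110)&(S<40)),'blue':((H>95)&(H<125)&(S>120)&(V>60)),'dark':V<35}
m=masks(c["image"]);
def win(mk,x,y,r):
    o=np.zeros(mk.shape,np.uint8); o[y-r:y+r,x-r:x+r]=mk[y-r:y+r,x-r:x+r]*255; return o
for n,x,y in(('L',197,290),('M',267,292),('S',406,291),('cap',328,299),('plain',492,306)):
    print(n,rect(c,win(m['white'],x,y,32),.006),'pull',rect(c,win(m['dark'],x,y,13),.040))
for n,x,y in(('fS',240,202),('fL',333,199),('fM',427,202)):
    print(n,'grey',rect(c,win(m['grey'],x,y,42 if n!='fL' else 48),.008), 'greyblue',rect(c,win(m['grey']|m['blue'],x,y,42),.008))
    b=win(m['blue'],x,y,45); k,l,st,ce=cv2.connectedComponentsWithStats(b)
    w=ray(c,ce[1:],.02)[st[1:,4]>15][:,:2]; print('  blue',np.round(w*1000,1),np.round(w.mean(0)*1000,1),np.degrees(np.arctan2(*(w[0]-w[-1])[::-1])))
o=c["image"][150:320,150:520,::-1]; cv2.imwrite('pics/crop.png',cv2.resize(o,None,fx=2.1,fy=2.1,interpolation=cv2.INTER_CUBIC))
```

```text
L [458.5 280.9  95.1  50.6 -14.1] pull [468.6 269.4   6.7   4.2 -44.7]
M [449.8 139.9  73.4  50.7  20.3] pull [436.3 127.5   0.    0.    0. ]
S [ 447.9 -138.6   51.2   49.6    5.4] pull [ 434.8 -132.7    2.     1.9   89. ]Traceback (most recent call last):
  File "<stdin>", line 10, in <module>
  File "h.py", line 8, in rect
    k=max(cv2.findContours(mask,cv2.RETR_EXTERNAL,cv2.CHAIN_APPROX_NONE)[0],key=cv2.contourArea)
ValueError: max() iterable argument is empty
```

Run:
```python
from h import *
c=pickle.load(open('pics/top0.pkl','rb'))
h=cv2.cvtColor(c["image"],cv2.COLOR_RGB2HSV); H,S,V=cv2.split(h)
m={'white':((V>215)&(S<40)),'grey':((V>110)&(S<40)),'blue':((H>95)&(H<125)&(S>120)&(V>60)),'dark':V<90}
def win(mk,x,y,r):
    o=np.zeros(mk.shape,np.uint8); o[y-r:y+r,x-r:x+r]=mk[y-r:y+r,x-r:x+r]*255; return o
for n,x,y in(('L',196,289),('M',267,292),('S',407,290)):
    print(n,'pull',rect(c,win(m['dark'],x,y,11),.040))
for n,x,y in(('fS',240,202),('fL',333,199),('fM',427,202)):
    print(n,'grey',rect(c,win(m['grey'],x,y,42 if n!='fL' else 48),.008), 'greyblue',rect(c,win(m['grey']|m['blue'],x,y,42),.008))
    b=win(m['blue'],x,y,45); k,l,st,ce=cv2.connectedComponentsWithStats(b)
    w=ray(c,ce[1:],.02)[st[1:,4]>15][:,:2]; print('  blue',np.round(w*1000,1).tolist(),np.round(w.mean(0)*1000,1),np.degrees(np.arctan2(*(w[0]-w[-1])[::-1])))
o=c["image"][150:320,150:520,::-1]; cv2.imwrite('pics/crop.png',cv2.resize(o,None,fx=2.1,fy=2.1,interpolation=cv2.INTER_CUBIC))
```

```text
L pull [458.2 276.5  31.2  17.9 -14. ]
M pull [449.  137.9  34.6  12.2  20.1]
S pull [ 447.4 -136.3   31.9   14.     4.8]
fS grey [636.8 197.3 103.6  78.7   5.7] greyblue [639.8 197.5 109.5  78.7   5.7]
  blue [[684.9, 201.6], [591.4, 192.6]] [638.2 197.1] 5.498650409050088
fL grey [640.7   2.5 146.7  78.3  17.8] greyblue [643.3   3.3 152.6  78.2  18.2]
  blue [[707.6, 24.5], [576.0, -17.8]] [641.8   3.3] 17.817737745734345
fM grey [ 629.  -188.7  125.2   78.3    5.5] greyblue [ 631.5 -188.4  130.4   78.3    5.5]
  blue [[687.6, -182.9], [572.6, -193.6]] [ 630.1 -188.3] 5.318548056469507
```

View pics/crop.png

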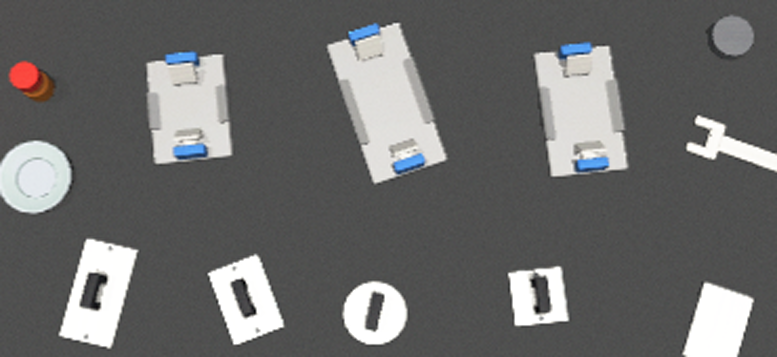

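Create g.py:
```python
import sys,numpy as np
from scipy.spatial.transform import Rotation as Ro
from workcell import env
# args x y z(mm) cover-yaw(deg): prints shift and turn in tool axes to stand there, tool y across the cover
x,y,z,a=map(float,sys.argv[1:5]); s=env.get_state(); q=s["orientation"]; R=Ro.from_quat([q[1],q[2],q[3],q[0]])
a=np.radians(a); best=None
for k in(0,np.pi):
    yy=np.array([-np.sin(a+k),np.cos(a+k),0]); zz=np.array([0,0,-1.]); T=np.c_[np.cross(yy,zz),yy,zz]
    rv=(R.inv()*Ro.from_matrix(T)).as_rotvec()
    if best is None or np.linalg.norm(rv)<np.linalg.norm(best): best=rv
d=R.inv().apply(np.array([x,y,z])/1000-s["tcp_pos"])
print(np.round(np.r_[d,best],4).tolist(),'q6',s["joint_pos"][5])
```

```bash
python3 g.py 458.4 280.5 100 -14.1
```

```text
[-0.343, -0.1605, 0.1527, -0.0016, -0.0003, -0.0837] q6 1.431210482251731
```

The rows are not in the units I measure in: shifts go in mm. I convert before sending: -0.343 m is -343, -0.3 m is -300.

Call:
{"op": "drive_effector", "data": {
  "plan": {"rows": [[-60,-30,0,0,0,-0.084],[-120,-60,20,0,0,-0.084],[-180,-90,40,0,0,-0.084],[-240,-120,80,0,0,-0.084],[-300,-140,120,0,0,-0.084],[-343,-160.5,152.7,0,0,-0.084],[-343,-160.5,152.7,0,0,-0.084],[-343,-160.5,152.7,0,0,-0.084]]},
  "aperture": 0.06,
  "grip_n": 80
}}

```text
clock: 1.1
tcp_pos: [0.4589, 0.2787, 0.0982]
orientation: [-0.002, 0.125, 0.992, -0.001]
wrist_force: [-0.5, 0.4, -0.4]
finger_gap: 0.0598
grip_force: 0.0
```

```bash
python3 g.py 458.4 280.5 37 -14.1
```

```text
[0.0007, 0.0018, 0.0612, -0.0027, -0.0033, -0.0039] q6 0.646281027976269
```

To row units: 0.062 m is 62, 0.05 m is 50.

Call:
{"op": "drive_effector", "data": {
  "plan": {"rows": [[0,0,30,0,0,0],[0,1,50,0,0,0],[0,1,62,0,0,0],[0,1,62,0,0,0],[0,1,62,0,0,0]]}
}}

```text
clock: 1.72
tcp_pos: [0.4594, 0.2826, 0.0395]
orientation: [0.001, 0.122, 0.992, 0.0]
wrist_force: [1.0, -0.9, -0.4]
finger_gap: 0.0599
grip_force: 0.0
```

```bash
python3 g.py 458.4 280.5 37 -14.1
```

```text
[0.0004, -0.0023, 0.0025, 0.0009, 0.001, 0.0008] q6 0.6479060731992471
```

Call:
{"op": "drive_effector", "data": {
  "plan": {"rows": [[0,0,0,0,0,0],[0,0,0,0,0,0],[0,0,0,0,0,0],[0,0,0,0,0,0],[0,0,0,0,0,0]]},
  "aperture": 0,
  "grip_n": 100
}}

```text
clock: 2.35
tcp_pos: [0.4593, 0.2822, 0.0392]
orientation: [0.0, 0.123, 0.992, 0.0]
wrist_force: [-0.9, -0.5, 4.6]
finger_gap: 0.0101
grip_force: 98.2
```

```bash
python3 g.py 458.4 280.5 37 -14.1
```

```text
[0.0005, -0.0019, 0.0022, 0.0006, 0.0007, 0.0002] q6 0.64779831535623
```

Call:
{"op": "drive_effector", "data": {
  "plan": {"rows": [[0,0,-30,0,0,0],[0,0,-70,0,0,0],[0,0,-90,0,0,0],[0,0,-90,0,0,0]]}
}}

```text
clock: 2.85
tcp_pos: [0.4601, 0.2825, 0.13]
orientation: [0.001, 0.123, 0.992, 0.001]
wrist_force: [-0.0, 0.6, -2.1]
finger_gap: 0.01
grip_force: 97.7
```

Run:
```python
from h import *
from workcell import env
c=env.read_camera("side"); cv2.imwrite('pics/lift.png',c["image"][:,:,::-1])
```

```bash
python3 g.py 641 2.8 115 17.9
```

```text
[-0.2443, -0.2267, 0.0136, 0.0004, 0.0008, -0.5583] q6 0.6478332799732797
```

View pics/lift.png

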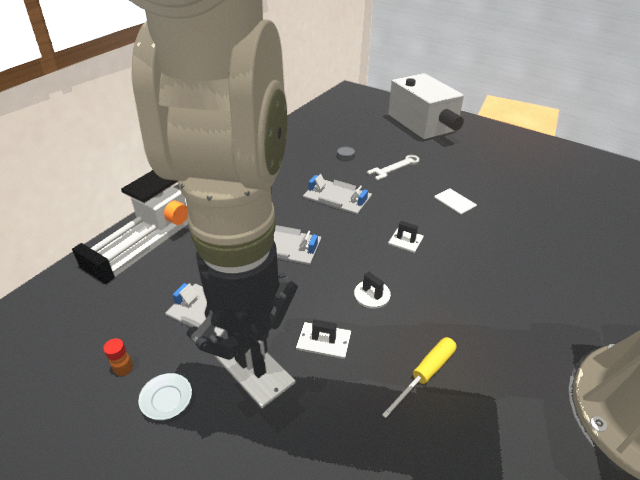

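The cover is held level in the gripper (plate near (255,370)). Next I'll carry it over the large frame.

Call:
{"op": "drive_effector", "data": {
  "plan": {"rows": [[-30,-30,0,0,0,-0.12],[-70,-65,0,0,0,-0.25],[-110,-100,0,0,0,-0.38],[-150,-140,0,0,0,-0.5],[-190,-180,0,0,0,-0.558],[-220,-210,0,0,0,-0.558],[-244.3,-226.7,13.6,0,0,-0.558],[-244.3,-226.7,13.6,0,0,-0.558]]}
}}

```text
clock: 3.9
tcp_pos: [0.6402, 0.0007, 0.1113]
orientation: [-0.002, -0.154, 0.988, 0.001]
wrist_force: [0.2, 0.5, -1.5]
finger_gap: 0.0103
grip_force: 97.8
```

Call:
{"op": "drive_effector", "data": {
  "plan": {"rows": [[0,0,0,0,0,0],[0,0,0,0,0,0],[0,0,0,0,0,0]]}
}}

```text
clock: 4.28
tcp_pos: [0.6405, 0.0037, 0.1154]
orientation: [0.0, -0.156, 0.988, 0.0]
wrist_force: [0.0, -0.5, -0.1]
finger_gap: 0.01
grip_force: 97.8
```

```bash
python3 g.py 641 2.8 85 17.9
```

Run:
```python
from h import *
from workcell import env
c=env.read_camera("side"); cv2.imwrite('pics/ov1.png',cv2.resize(c["image"][130:310,160:400,::-1],None,fx=3,fy=3))
```

```text
[-0.0001, -0.001, 0.0304, -0.0, 0.0004, 0.0011] q6 -0.43303842385470726
```

View pics/ov1.png

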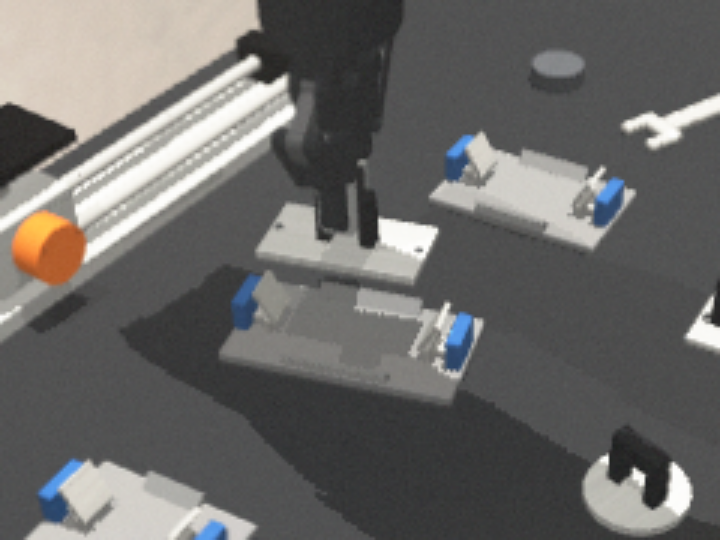

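The cover sits centred over the large frame.

To row units: 0.05 m is 50, 0.046 m is 46.

Call:
{"op": "drive_effector", "data": {
  "plan": {"rows": [[0,-1,20,0,0,0],[0,-1,40,0,0,0],[0,-1,46,0,0,0],[0,-1,50,0,0,0],[0,-1,50,0,0,0]]}
}}

```text
clock: 4.95
tcp_pos: [0.6414, 0.0019, 0.0655]
orientation: [0.0, -0.156, 0.988, -0.0]
wrist_force: [-0.4, 0.2, -1.4]
finger_gap: 0.01
grip_force: 97.8
```

Call:
{"op": "drive_effector", "data": {
  "plan": {"rows": [[0,0,4,0,0,0],[0,0,8,0,0,0],[0,0,12,0,0,0],[0,0,16,0,0,0],[0,0,19,0,0,0],[0,0,19,0,0,0]]}
}}

```text
clock: 5.7
tcp_pos: [0.6418, 0.0019, 0.0465]
orientation: [0.001, -0.156, 0.988, -0.0]
wrist_force: [1.8, 0.8, 2.8]
finger_gap: 0.0099
grip_force: 108.7
```

```bash
python3 g.py 641 2.8 47 17.9
```

```text
[0.0005, 0.0011, -0.0005, -0.0003, 0.0015, -0.0] q6 -0.43451990677815366
```

To row units: 0.003 m is 3, 0.002 m is 2.

Call:
{"op": "drive_effector", "data": {
  "plan": {"rows": [[0,0,1,0,0,0],[0,0,2,0,0,0],[0,0,3,0,0,0],[0,0,3,0,0,0]]}
}}

```text
clock: 6.2
tcp_pos: [0.6423, 0.002, 0.0456]
orientation: [0.002, -0.156, 0.988, -0.0]
wrist_force: [0.4, 1.8, 13.2]
finger_gap: 0.01
grip_force: 110.4
```

Run:
```python
from h import *
from workcell import env
c=env.read_camera("side"); cv2.imwrite('pics/pr1.png',cv2.resize(c["image"][180:290,210:350,::-1],None,fx=5,fy=5))
```

```text
(no output)
```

View pics/pr1.png

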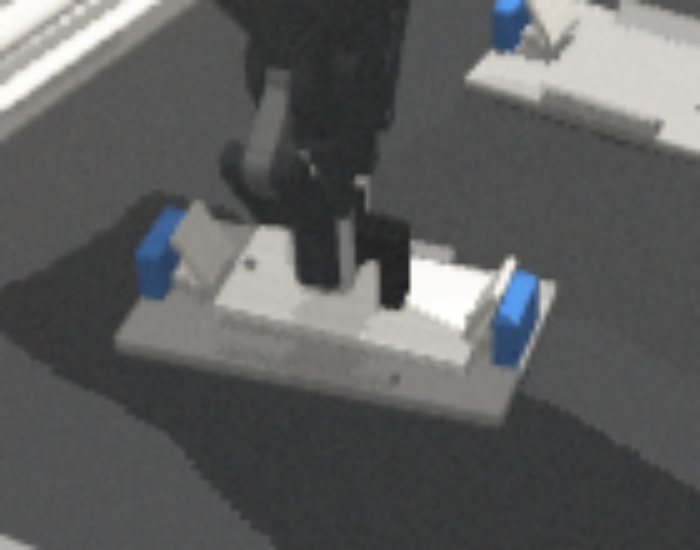

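To row units: 0.003 m is 3, 0.002 m is 2.

Call:
{"op": "drive_effector", "data": {
  "plan": {"rows": [[0,0,1,0,0,0],[0,0,2,0,0,0],[0,0,3,0,0,0],[0,0,3,0,0,0]]}
}}

```text
clock: 6.75
tcp_pos: [0.6433, 0.0021, 0.0437]
orientation: [0.003, -0.156, 0.988, -0.0]
wrist_force: [0.6, 3.3, 19.2]
finger_gap: 0.0101
grip_force: 111.8
```

Call:
{"op": "drive_effector", "data": {
  "plan": {"rows": [[0,0,-2,0,0,0],[0,0,-4,0,0,0],[0,0,-6,0,0,0],[0,0,-6,0,0,0]]}
}}

```text
clock: 7.25
tcp_pos: [0.6422, 0.0019, 0.0457]
orientation: [0.001, -0.156, 0.988, 0.0]
wrist_force: [5.9, 1.9, -2.0]
finger_gap: 0.0098
grip_force: 108.1
```

Call:
{"op": "drive_effector", "data": {
  "plan": {"rows": [[0,0,0,0,0,0],[0,0,0,0,0,0],[0,0,-30,0,0,0],[0,0,-80,0,0,0],[-50,0,-100,0,0,0],[0,0,-100,0,0,0]]},
  "aperture": 0.06
}}

```text
clock: 8.0
tcp_pos: [0.6526, 0.0014, 0.1461]
orientation: [0.005, -0.156, 0.988, -0.002]
wrist_force: [-1.3, -0.5, -0.7]
finger_gap: 0.0599
grip_force: 0.0
```

Call:
{"op": "drive_effector", "data": {
  "plan": {"rows": [[60,0,-20,0,0,0],[120,0,-20,0,0,0],[170,0,-20,0,0,0],[170,0,-20,0,0,0]]}
}}

```text
clock: 8.5
tcp_pos: [0.4746, -0.0504, 0.1653]
orientation: [-0.002, -0.154, 0.988, 0.001]
wrist_force: [0.1, -1.0, -0.8]
finger_gap: 0.06
grip_force: 0.0
```

Run:
```python
from h import *
from workcell import env
c=env.read_camera("side"); a=c["image"][190:280,220:340,::-1]
d=env.read_camera("top"); pickle.dump(d,open('pics/top1.pkl','wb'));b=d["image"][150:240,280:400,::-1]
cv2.imwrite('pics/rel1.png',cv2.resize(np.vstack([a,b]),None,fx=3.3,fy=3.3,interpolation=cv2.INTER_CUBIC))
```

```bash
python3 g.py 449.8 139.5 110 20.2
```

```text
[-0.0302, 0.19, 0.0562, -0.0002, 0.0004, -0.0412] q6 -0.5834717259036638
```

View pics/rel1.png

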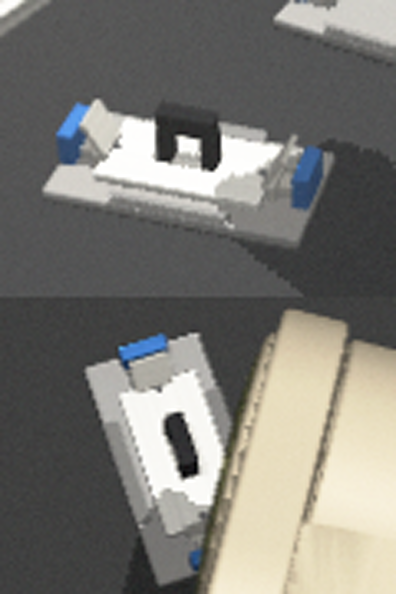

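Seating is unclear from this view. I'll move on towards the small cover, then measure it with both cameras unobstructed.

```bash
python3 g.py 447.9 -138.3 105 5
```

```text
[0.0567, -0.0739, 0.0612, -0.0002, 0.0005, 0.2241] q6 -0.5834717259036638
```

To row units: -0.0739 m is -73.9, 0.0612 m is 61.2.

Call:
{"op": "drive_effector", "data": {
  "plan": {"rows": [[20,-25,0,0,0,0.08],[40,-50,30,0,0,0.16],[56.7,-73.9,61.2,0,0,0.224],[56.7,-73.9,61.2,0,0,0.224],[56.7,-73.9,61.2,0,0,0.224]]}
}}

```text
clock: 9.22
tcp_pos: [0.4493, -0.138, 0.1052]
orientation: [0.0, -0.045, 0.999, 0.0]
wrist_force: [0.3, 0.1, 1.0]
finger_gap: 0.0598
grip_force: 0.0
```

Run:
```python
from h import *
from workcell import env
c=env.read_camera("side"); a=cv2.resize(c["image"][200:280,220:335,::-1],None,fx=5,fy=5,interpolation=cv2.INTER_CUBIC)
d=env.read_camera("top");b=cv2.resize(d["image"][155:245,290:375,::-1],None,fx=4.44,fy=4.44,interpolation=cv2.INTER_CUBIC)[:400]
for n,q in(('side1',c),('top1',d)): pickle.dump(q,open(f'pics/{n}.pkl','wb'))
im=np.hstack([a,b[:400]]);im=im[:,:800]; cv2.imwrite('pics/rel2.png',im);print(a.shape,b.shape,im.shape)
```

```bash
python3 g.py 447.9 -138.3 39 5
```

```text
(400, 575, 3) (400, 377, 3) (400, 800, 3)
[0.0018, -0.0003, 0.0667, -0.0006, 0.0017, 0.0028] q6 -0.5587253861834995
```

View pics/rel2.png

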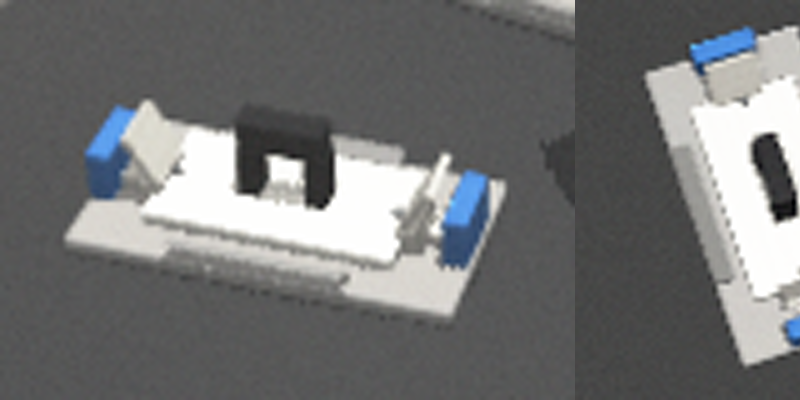

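The side crop shows the plate's near-edge corners at about (145,212) and (390,258), and the top crop shows the same corners at (692,107) and (755,297). I'll triangulate their height.

Run:
```python
from h import *
s=pickle.load(open('pics/side1.pkl','rb')); t=pickle.load(open('pics/top1.pkl','rb'))
def tri(a,b):
    P=lambda c:np.c_[c["R"],c["t"]]
    u=lambda c,p:cv2.undistortPoints(np.float64(p).reshape(1,1,2),c["K"],c["D"]).reshape(2,1)
    X=cv2.triangulatePoints(P(s),P(t),u(s,a),u(t,b)); return np.round(X[:3,0]/X[3]*1000,1)
S=lambda x,y:(220+x/5,200+y/5); T=lambda x,y:(290+(x-575)/4.444,155+y/4.444)
print('plate corners',tri(S(145,211),T(692,107)),tri(S(390,258),T(755,297)))
print('frame corners',tri(S(66,236),T(647,73)),tri(S(452,313),T(745,365)))
for z in(.014,.020,.025):
    a=ray(s,[S(145,211),S(390,258)],z); print(z,np.linalg.norm(a[0]-a[1])*1000,a[:,:2].round(4).tolist())
h=cv2.cvtColor(t["image"],cv2.COLOR_RGB2HSV)
m=((h[...,2]>215)&(h[...,1]<40)).astype(np.uint8)*255; m[:155]=0;m[245:]=0;m[:,:295]=0;m[:,375:]=0
for z in(.014,.022): print(rect(t,m,z))
```

```text
plate corners [679.8  37.4  12.1] [589.3   9.8  13.3]
frame corners [699.1  58.8   6. ] [559.1  14.9   6.2]
0.014 93.51043556357611 [[0.6773, 0.0388], [0.5883, 0.0102]]
0.02 92.51661366033053 [[0.6724, 0.0439], [0.5843, 0.0156]]
0.025 91.68842874095927 [[0.6683, 0.0481], [0.581, 0.0201]]
[642.6   0.7  95.1  51.   17.8]
[640.6   0.8  94.3  50.6  17.8]
```

The plate top is at about 13 mm, with the frame rim reading 6 mm, so the large cover is home. Now the small cover.

Call:
{"op": "drive_effector", "data": {
  "plan": {"rows": [[1,0,40,0,0,0],[1.5,0,60,0,0,0],[1.5,0,67,0,0,0],[1.5,0,67,0,0,0],[1.5,0,67,0,0,0]]}
}}

```text
clock: 9.95
tcp_pos: [0.4476, -0.1385, 0.0389]
orientation: [0.001, -0.044, 0.999, -0.0]
wrist_force: [0.2, 1.7, 0.5]
finger_gap: 0.0601
grip_force: 0.0
```

Call:
{"op": "drive_effector", "data": {
  "plan": {"rows": [[0,0,0,0,0,0],[0,0,0,0,0,0],[0,0,0,0,0,0],[0,0,0,0,0,0],[0,0,0,0,0,0]]},
  "aperture": 0,
  "grip_n": 100
}}

```text
clock: 10.58
tcp_pos: [0.4468, -0.1384, 0.0383]
orientation: [0.0, -0.044, 0.999, -0.0]
wrist_force: [-1.6, 0.8, 5.6]
finger_gap: 0.01
grip_force: 98.0
```

```bash
python3 g.py 447.9 -138.3 39 5
```

```text
[-0.0011, -0.0, -0.0007, -0.0002, 0.0006, 0.0009] q6 -0.5604685519747892
```

Call:
{"op": "drive_effector", "data": {
  "plan": {"rows": [[0,0,-30,0,0,0],[0,0,-70,0,0,0],[0,0,-90,0,0,0],[0,0,-90,0,0,0]]}
}}

```text
clock: 11.08
tcp_pos: [0.4476, -0.1388, 0.129]
orientation: [0.001, -0.044, 0.999, -0.001]
wrist_force: [1.1, 0.0, -1.4]
finger_gap: 0.0098
grip_force: 97.8
```

```bash
python3 g.py 637.2 197.2 120 5.6
```

```text
[-0.2184, 0.318, 0.0091, -0.0017, 0.0027, -0.0096] q6 -0.5604955944131302
```

Call:
{"op": "drive_effector", "data": {
  "plan": {"rows": [[-30,40,0,0,0,0],[-60,85,0,0,0,0],[-90,130,0,0,0,0],[-120,175,0,0,0,0],[-150,220,0,0,0,-0.01],[-180,265,0,0,0,-0.01],[-205,300,5,0,0,-0.01],[-218,318,9,0,0,-0.01]]}
}}

```text
clock: 12.08
tcp_pos: [0.6355, 0.1998, 0.1159]
orientation: [-0.001, -0.05, 0.999, -0.0]
wrist_force: [0.2, 0.2, -2.6]
finger_gap: 0.0103
grip_force: 97.9
```

Call:
{"op": "drive_effector", "data": {
  "plan": {"rows": [[0,0,0,0,0,0],[0,0,0,0,0,0],[0,0,0,0,0,0],[0,0,0,0,0,0]]}
}}

```text
clock: 12.58
tcp_pos: [0.6356, 0.1968, 0.1191]
orientation: [0.0, -0.049, 0.999, 0.0]
wrist_force: [0.9, -0.1, -2.2]
finger_gap: 0.0098
grip_force: 97.9
```

```bash
python3 g.py 636.6 197.2 65 5.6
```

```text
[-0.001, 0.0003, 0.0541, 0.0, 0.0003, -0.0007] q6 0.08269572112808071
```

Call:
{"op": "drive_effector", "data": {
  "plan": {"rows": [[-1,0,30,0,0,0],[-1,0,50,0,0,0],[-1,0,54,0,0,0],[-1,0,54,0,0,0]]}
}}

```text
clock: 13.08
tcp_pos: [0.6369, 0.1975, 0.0653]
orientation: [0.0, -0.049, 0.999, 0.0]
wrist_force: [0.2, -0.1, -0.7]
finger_gap: 0.0097
grip_force: 97.9
```

Call:
{"op": "drive_effector", "data": {
  "plan": {"rows": [[0,0,4,0,0,0],[0,0,8,0,0,0],[0,0,12,0,0,0],[0,0,16,0,0,0],[0,0,19,0,0,0],[0,0,21,0,0,0],[0,0,23,0,0,0],[0,0,23,0,0,0]]}
}}

```text
clock: 14.08
tcp_pos: [0.6366, 0.1978, 0.0463]
orientation: [0.001, -0.049, 0.999, -0.0]
wrist_force: [-10.6, -2.6, 25.1]
finger_gap: 0.0099
grip_force: 101.9
```

Call:
{"op": "drive_effector", "data": {
  "plan": {"rows": [[0,0,-3,0,0,0],[0,0,-3,0,0,0]]}
}}

```text
clock: 14.32
tcp_pos: [0.6369, 0.1979, 0.0464]
orientation: [0.001, -0.049, 0.999, 0.0]
wrist_force: [-4.8, -0.2, 10.8]
finger_gap: 0.0101
grip_force: 99.9
```

Call:
{"op": "drive_effector", "data": {
  "plan": {"rows": [[0,0,0,0,0,0],[0,0,0,0,0,0],[0,0,-30,0,0,0],[0,0,-70,0,0,0],[0,0,-90,0,0,0],[0,0,-90,0,0,0]]},
  "aperture": 0.06
}}

```text
clock: 15.08
tcp_pos: [0.6381, 0.198, 0.1363]
orientation: [0.002, -0.049, 0.999, 0.0]
wrist_force: [0.4, -0.0, -0.0]
finger_gap: 0.0601
grip_force: 0.0
```

```bash
python3 g.py 449.8 139.5 110 20.2
```

```text
[0.1932, -0.0398, 0.0256, -0.0001, 0.0036, -0.2544] q6 0.08264893867725248
```

To row units: 0.1932 m is 193.2, 0.14 m is 140.

Call:
{"op": "drive_effector", "data": {
  "plan": {"rows": [[40,-10,0,0,0,-0.08],[90,-20,0,0,0,-0.16],[140,-30,10,0,0,-0.254],[193.2,-39.8,25.6,0,0,-0.254],[193.2,-39.8,25.6,0,0,-0.254],[193.2,-39.8,25.6,0,0,-0.254],[193.2,-39.8,25.6,0,0,-0.254]]}
}}

```text
clock: 15.95
tcp_pos: [0.4503, 0.1395, 0.1095]
orientation: [0.001, -0.175, 0.985, -0.0]
wrist_force: [0.2, -0.6, -0.5]
finger_gap: 0.0599
grip_force: 0.0
```

```bash
python3 g.py 449.8 139.5 39 20.2
```

```text
[0.0007, 0.0002, 0.0705, -0.0004, 0.0022, -0.0004] q6 -0.22231888808621264
```

Call:
{"op": "drive_effector", "data": {
  "plan": {"rows": [[0,0,40,0,0,0],[0,0,60,0,0,0],[0,0,70,0,0,0],[0,0,70,0,0,0],[0,0,70,0,0,0]]}
}}

```text
clock: 16.58
tcp_pos: [0.4494, 0.1394, 0.04]
orientation: [0.001, -0.175, 0.985, 0.0]
wrist_force: [-0.8, 0.1, -0.5]
finger_gap: 0.0597
grip_force: 0.0
```

Call:
{"op": "drive_effector", "data": {
  "plan": {"rows": [[0,0,0,0,0,0],[0,0,0,0,0,0],[0,0,0,0,0,0],[0,0,0,0,0,0],[0,0,0,0,0,0]]},
  "aperture": 0,
  "grip_n": 100
}}

```text
clock: 17.2
tcp_pos: [0.4486, 0.1393, 0.0399]
orientation: [0.0, -0.175, 0.985, 0.0]
wrist_force: [-1.6, 0.0, 5.6]
finger_gap: 0.0098
grip_force: 97.9
```

```bash
python3 g.py 449.8 139.5 39 20.2
```

```text
[-0.0012, -0.0002, 0.0009, -0.0001, 0.001, -0.0003] q6 -0.22237078352248305
```

Call:
{"op": "drive_effector", "data": {
  "plan": {"rows": [[0,0,-30,0,0,0],[0,0,-70,0,0,0],[0,0,-90,0,0,0],[0,0,-90,0,0,0]]}
}}

```text
clock: 17.7
tcp_pos: [0.4496, 0.1394, 0.1306]
orientation: [0.002, -0.175, 0.985, -0.0]
wrist_force: [-0.0, 0.9, -1.4]
finger_gap: 0.0099
grip_force: 97.7
```

```bash
python3 g.py 629.6 -188.5 120 5.4
```

```text
[-0.0558, -0.3699, 0.0111, -0.0003, 0.0036, 0.258] q6 -0.22238016097674146
```

Call:
{"op": "drive_effector", "data": {
  "plan": {"rows": [[-10,-40,0,0,0,0.05],[-20,-90,0,0,0,0.1],[-25,-140,0,0,0,0.15],[-30,-190,0,0,0,0.2],[-40,-240,0,0,0,0.258],[-45,-290,0,0,0,0.258],[-50,-340,5,0,0,0.258],[-56,-370,11,0,0,0.258]]}
}}

```text
clock: 18.7
tcp_pos: [0.6285, -0.191, 0.1158]
orientation: [-0.001, -0.046, 0.999, 0.0]
wrist_force: [-0.7, 0.4, -1.8]
finger_gap: 0.0099
grip_force: 97.8
```

Call:
{"op": "drive_effector", "data": {
  "plan": {"rows": [[0,0,0,0,0,0],[0,0,0,0,0,0],[0,0,0,0,0,0],[0,0,0,0,0,0]]}
}}

```text
clock: 19.2
tcp_pos: [0.6284, -0.1878, 0.1185]
orientation: [0.0, -0.048, 0.999, 0.0]
wrist_force: [-0.3, 0.6, -1.1]
finger_gap: 0.01
grip_force: 97.9
```

```bash
python3 g.py 629.2 -188.6 67 5.4;python3 - <<'E'
from h import *
from workcell import env
c=env.read_camera("side"); d=env.read_camera("top")
for n,q in(('side2',c),('top2',d)): pickle.dump(q,open(f'pics/{n}.pkl','wb'))
a=cv2.resize(c["image"][270:350,155:255,::-1],None,fx=4,fy=4,interpolation=cv2.INTER_CUBIC)
b=cv2.resize(d["image"][165:245,200:280,::-1],None,fx=4,fy=4,interpolation=cv2.INTER_CUBIC)
cv2.imwrite('pics/rel3.png',np.hstack([a,b]))
E
```

```text
[-0.0007, -0.0009, 0.0515, 0.0, 0.0002, 0.0011] q6 -0.5080673833329353
```

View pics/rel3.png

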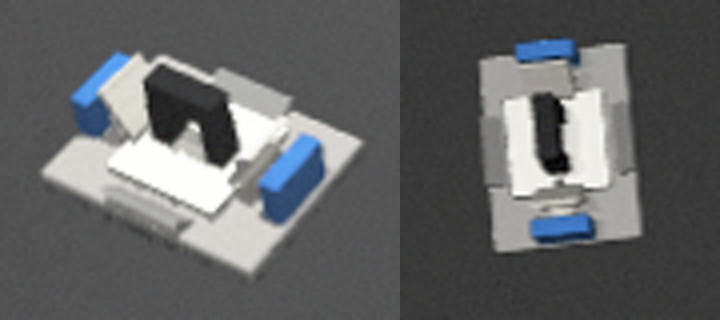

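The small cover is seated: side corners are at (108,160) and (215,210), and top corners at (505,100) and (514,192). I'll check its height and lower the medium cover.

Run:
```python
from h import *
s=pickle.load(open('pics/side2.pkl','rb')); t=pickle.load(open('pics/top2.pkl','rb'))
def tri(a,b):
    P=lambda c:np.c_[c["R"],c["t"]]
    u=lambda c,p:cv2.undistortPoints(np.float64(p).reshape(1,1,2),c["K"],c["D"]).reshape(2,1)
    X=cv2.triangulatePoints(P(s),P(t),u(s,a),u(t,b)); return np.round(X[:3,0]/X[3]*1000,1)
S=lambda x,y:(155+x/4,270+y/4); T=lambda x,y:(200+(x-400)/4,165+y/4)
print('plate',tri(S(108,160),T(504,99)),tri(S(215,210),T(513,194)),'frame',tri(S(42,172),T(480,59)),tri(S(252,272),T(496,250)))
```

```text
plate [660.3 223.6  13.9] [609.9 217.9  12.3] frame [684.4 238.3   5.2] [582.8 228.    4.3]
```

Call:
{"op": "drive_effector", "data": {
  "plan": {"rows": [[-1,-1,30,0,0,0],[-1,-1,45,0,0,0],[-1,-1,51,0,0,0],[-1,-1,51,0,0,0]]}
}}

```text
clock: 19.8
tcp_pos: [0.6295, -0.1895, 0.067]
orientation: [-0.0, -0.047, 0.999, 0.0]
wrist_force: [0.2, 0.2, -1.9]
finger_gap: 0.01
grip_force: 97.9
```

Call:
{"op": "drive_effector", "data": {
  "plan": {"rows": [[0,0,4,0,0,0],[0,0,8,0,0,0],[0,0,12,0,0,0],[0,0,16,0,0,0],[0,0,19,0,0,0],[0,0,21,0,0,0],[0,0,23,0,0,0],[0,0,23,0,0,0]]}
}}

```text
clock: 20.8
tcp_pos: [0.6258, -0.1897, 0.0465]
orientation: [-0.003, -0.047, 0.999, -0.0]
wrist_force: [-18.0, 1.4, 22.1]
finger_gap: 0.0098
grip_force: 104.8
```

Call:
{"op": "drive_effector", "data": {
  "plan": {"rows": [[0,0,-4,0,0,0],[0,0,-4,0,0,0],[0,0,-4,0,0,0]]}
}}

```text
clock: 21.18
tcp_pos: [0.626, -0.1893, 0.0475]
orientation: [-0.004, -0.047, 0.999, 0.0]
wrist_force: [-9.2, -0.6, 6.3]
finger_gap: 0.0098
grip_force: 101.6
```

Call:
{"op": "drive_effector", "data": {
  "plan": {"rows": [[0,0,0,0,0,0],[0,0,0,0,0,0],[0,0,-30,0,0,0],[0,0,-70,0,0,0],[0,0,-90,0,0,0],[0,0,-90,0,0,0]]},
  "aperture": 0.06
}}

```text
clock: 21.92
tcp_pos: [0.6314, -0.1902, 0.1403]
orientation: [0.002, -0.047, 0.999, -0.001]
wrist_force: [-0.6, -0.3, -0.1]
finger_gap: 0.0602
grip_force: 0.0
```

Call:
{"op": "drive_effector", "data": {
  "plan": {"rows": [[50,0,0,0,0,0],[100,50,0,0,0,0],[150,100,0,0,0,0],[200,150,0,0,0,0],[220,200,0,0,0,0],[220,200,0,0,0,0],[220,200,0,0,0,0]]}
}}

```text
clock: 22.8
tcp_pos: [0.3916, -0.0107, 0.1378]
orientation: [0.0, -0.048, 0.999, -0.0]
wrist_force: [-0.7, -0.8, 0.2]
finger_gap: 0.0604
grip_force: 0.0
```

Run:
```python
from h import *
from workcell import env
c=env.read_camera("side"); d=env.read_camera("top")
for n,q in(('side3',c),('top3',d)): pickle.dump(q,open(f'pics/{n}.pkl','wb'))
a=cv2.resize(c["image"][160:225,295:380,::-1],None,fx=5,fy=5,interpolation=cv2.INTER_CUBIC)
b=cv2.resize(d["image"][165:240,395:460,::-1],None,fx=4.3334,fy=4.3334,interpolation=cv2.INTER_CUBIC)[:325]
cv2.imwrite('pics/rel4.png',np.hstack([a,b]));print(a.shape,b.shape)
```

```text
(325, 425, 3) (325, 282, 3)
```

View pics/rel4.png

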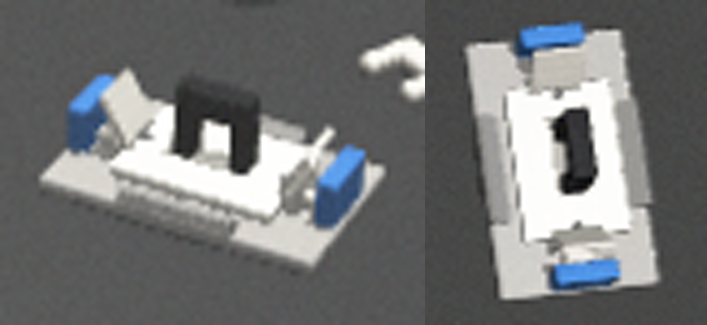

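The medium cover shows both clip noses over its ends: side corners (115,165) and (270,212), top corners (507,92) and (525,240). Now a final height and position check.

Run:
```python
from h import *
s=pickle.load(open('pics/side3.pkl','rb')); t=pickle.load(open('pics/top3.pkl','rb'))
def tri(a,b):
    P=lambda c:np.c_[c["R"],c["t"]]
    u=lambda c,p:cv2.undistortPoints(np.float64(p).reshape(1,1,2),c["K"],c["D"]).reshape(2,1)
    X=cv2.triangulatePoints(P(s),P(t),u(s,a),u(t,b)); return np.round(X[:3,0]/X[3]*1000,1)
S=lambda x,y:(295+x/5,160+y/5); T=lambda x,y:(395+(x-425)/4.333,165+y/4.333)
print('plate',tri(S(113,162),T(506,91)),tri(S(271,211),T(524,241)),'frame',tri(S(40,178),T(467,45)),tri(S(312,264),T(501,298)))
H,Sa,V=cv2.split(cv2.cvtColor(t["image"],cv2.COLOR_RGB2HSV)); w=((V>215)&(Sa<40))
for n,x,y in(('S',240,202),('L',333,199),('M',427,202)):
    o=np.zeros(w.shape,np.uint8); o[y-40:y+40,x-30:x+30]=w[y-40:y+40,x-30:x+30]*255; print(n,rect(t,o,.014))
```

```text
plate [ 661.6 -162.8   14. ] [ 588.6 -167.8   15.3] frame [ 687.2 -146.4    5.5] [ 563.1 -157.5    5.7]
S [638.2 196.8  51.6  51.2 -84.7]
L [642.6   0.7  95.1  51.   17.8]
M [ 629.3 -189.9   73.6   50.7    5.3]
```

Run:
```python
from workcell import env
print(env.hand_in())
```

```text
the job is handed in; nothing more can be done
None
```

I pressed all three covers home in the frames of their own size and handed the job in at about 23 s; camera checks put each within about 3 mm of its frame's centre and roughly at home height. The round cap and plain plate were not touched, and the hand-in returned no verdict.

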